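# Load assay cartridges into a spring magazine

### The arm

A 6-joint arm with a two-finger parallel gripper is mounted at the origin on the work surface. World frame = base frame: x ahead of the robot, y to its left, z up, the work surface at z = 0. Lengths are in m, angles in degrees, forces in N, time in s.
With the tool pointing down it reaches from about 0.4 to 0.825 m from the base axis. Payload 7 kg.
Tool frame: the origin (TCP) lies on the centre line of the jaws, within the pads' length; the fingertips stand r.tip_reach ahead of it and the grasp point (between the pads) is the TCP (r.tip_reach is the distance from the TCP to the fingertips, in m); z points along the fingers, y is the line along which they close (so a half turn about z gives the same grasp; the last joint's range is limited). The gripper opens to 88 mm and grips with 3 to 60 N. Pads are 19 mm wide; open, the fingers measure 130 mm over their backs; the gripper's body (78 mm by 193 mm) begins 47 mm behind the grasp point.
Start: joints at [-52.821, 20.546, 0.682, 0, -70.136, -16.507], TCP at [0.238, -0.632, 0.246] pointing down, gripper open.
Joint ranges: [-176.03, 176.03], [-82.01, 121.73], [-58.28, 71.71], [-173.87, 95.51], [-174.79, -0.11], [-173.66, 173.66]. Speed limits (degrees/s): [136.94, 136.94, 172.46, 180, 180, 180].

### API

Orientations are given as [roll, pitch, yaw] about the fixed x, y, z axes, in that order (R = Rz(yaw) Ry(pitch) Rx(roll)).
In Python, from plant import sensors, cams, r gives the robot as it stands.
- The arm moves only by the tool drive_tool, never from a script. Its argument "rows" is a list of rows, each an object of numbers: "fingers": the gripper's target within -1 to 1 (fully open at 1, half-way at 0, shut at -1); "x", "y", "z": the shift along the tool's x, y, z in m; "spin": the turn about the tool's z in rad. A call has 1 to 10 rows; each row is the pose to reach, as a shift and turn from the pose commanded when the call began, along the tool's axes at that moment; what a row does not reach only later rows make up. A row lasts 1/8 s, in which the tool goes at most 62.5 mm and 10.7 degrees, less where a joint would pass 70% of its speed; a pose out of reach is approached as far as the arm can. A call with a gripper value outside its range is refused whole. The fingers move at their own pace and stop on an object; "newtons" is the grip in N (left out, the last holds). Time passes only in rows, so rows that repeat a pose let the fingers close. It gives the time, the measured TCP pose, the force, the opening and the grip force at its end, in the units of the state.
- sensors.get_state(): the state, without advancing time (a new reading comes with each control period).
- cams.capture(name): name is "scene" or "top"; returns a dict with "pixels" (420x560x3 uint8, red, green, blue), "intrinsics" (3x3 intrinsics, pixels), "k1" (the pictures are not rectified: a ray, as slopes to the right and down, at radius r is drawn at 1 + k1 r^2 times it, then the intrinsics apply), "eye" and "orientation" of the camera in the world. Camera axes: x right, y up, looking along -z (the intrinsics and any distortion apply to the point x, -y, -z); pixel columns grow to the right and rows downward; lengths in m; the calibration is good to about 2 mm. A picture is of the moment at which its call begins. There is no depth.
- r.close_job(): hands the job in; it is judged then, once.
The state is a dict: "time_s": time; "joints": joint angles; "qd": joint speeds; "joint_torque": joint torques, N m; "tcp_pos": TCP position; "eef_rot": TCP orientation; "contact_force": force on the tool from outside, world axes, zero at the start; "moment": the same for the moment, N m; "gripper_width": finger opening in m; "gripper_force": force on a finger pad.
Only numpy, scipy, OpenCV 4.12 (cv2) and the standard library are available. Lean on these libraries where they do the work, as an engineer would, in place of code of your own. Each camera call takes 0.05 s, during which the arm holds its last target. There are 200 camera calls.

### The job

Load both white assay cartridges, one after the other, lying flat into the spring-loaded magazine: push each one down past the two retaining lips until it snaps in and stays below them when you let go. Feel your way down gently: the magazine must never be loaded with more than 60 N in all, its own springs included (a push of up to about 25 N is safe). Leave the bottle, the blue box and the blue bin where they are.

Things in the scene. Friction and masses are not known exactly. Their poses are not given: they have to be found in the camera images.
- cart_a_mid (a point): One of two identical white plastic cartridges, a plain flat brick 60 mm (its x) x 36 mm (its y) x 18 mm high (its z), 45 g. It starts lying flat on the bench with z up. The point is its centre, half-way up (9 mm above its underside). Either end may face either way.
- cart_b_mid (a point): The other cartridge, identical to cart_a; the same point.
- magazine: Magazine: upright aluminium shaft, open on top, for two flat cartridges; grey foot 150 x 80 x 12 mm (67 mm to -x, 83 to +x), steel column at its +x end (x 55 to 69 mm, 34 mm wide, 94 mm tall). Origin on the shaft axis at bench level, z up, x along the shaft's length. The shaft is clamped to the column at an UNMEASURED height: heights told are nominal, truly -12 to +12 mm off.
- mag_axis (a point): Same point and axes as the magazine. Inside, the shaft is 63 mm along x and 39 mm along y: 1.5 mm play all round a cartridge, whose 60 mm length lies along x, either end first. Only the corners are guided (|x| from 25 to 36 mm): the middle 50 mm of both long sides (+y, -y) is open from the top down to the shaft's floor 33 mm up, so fingers holding a cartridge across y can go down beside it.
- mag_mouth (a point): Nominal centre of the mouth, 108 mm above the bench (the real one is up to 12 mm higher or lower, not measured). The four corner guides flare outward by 5 mm over their top 10 mm; below 98 mm they are straight. A cartridge lowered in comes to rest on the lips' ramps with its underside nominally 91 mm up, 11 mm above the lips' underside.
- mag_lips (a point): Nominal level of the lips' flat underside, 80 mm up on the axis (same -12 to +12 mm error). Two spring lips, one in the middle of each end, stand 5 mm inward: a 13 mm tall ramp, then a 2 mm nose. From rest on the ramps a cartridge must go 29 mm down for its top to pass the lips, which then spring out over it. Takes 5 to 18 N of push; one not past pops back up.
- mag_stop (a point): Nominal lowest level of the follower plate's top, 41 mm up on the axis (same error). The follower starts 1 mm under the lips and pushes up with 6 N plus 0.08 N per mm, and is damped (0.6 N per cm/s). Its stop is solid: with one cartridge in, it comes 3 mm beyond the point where the second snaps in; force then soars. Loaded, the centres rest 9 and 27 mm below the lips' underside.
- reagent: Bystander: upright white bottle with orange cap, 60 mm diameter, 125 mm tall; origin at the centre of its underside.
- tipbox: Bystander: closed blue box 85 x 120 x 55 mm; origin at the centre of its underside.
- binblue: Bystander: open blue bin 110 x 160 x 70 mm; origin at the centre of its underside.
Not all that is in view belongs to the job. What is shaped like the part that bears cart_b_mid but brown, green or yellow is not meant.

How it is judged:
By the outcome, as a careful person would: the job done as asked, in the order asked, and still so for the second after the job is handed in, with the robot touching nothing.
It also fails if it takes over 64 s, if anything falls off the work surface, if the arm or the gripper's body presses on something with over 40 N, if the wrist force passes 120 N, or if a joint passes its speed limit or range.

## Working session

There is one attempt and no reset: what is moved stays moved. The work goes in short steps, Python scripts to look and compute and a tool call to move; the robot and the scene stay as the last step left them, time stands still between calls to the robot, and variables do not carry over. Pictures are saved under pics/ and viewed, at most 13 in all, crops included, and the job is handed in when it is done.

Besides the shell and the picture viewer there is one more tool, called after "Request:" by a JSON object that holds its "fn" and its "kwargs", one argument or row to a line. drive_tool: Moves the arm, as the interface text tells. Its arguments: {"type":"object","properties":{"rows":{"type":"array"},"newtons":{"type":"number"}},"required":["rows"]}

```bash
mkdir -p pics; ls; python3 - <<'E'
from plant import sensors, cams, r
import cv2
s=sensors.get_state(); print(s, r.tip_reach)
for n in("scene","top"):
    c=cams.capture(n); cv2.imwrite(f"pics/{n}0.png",c["pixels"][...,::-1]); print(n,c["intrinsics"],c["k1"],c["eye"],c["orientation"])
E
```

```text
pics
{'time_s': 0.0, 'joints': array([-5.28207628e+01,  2.05929534e+01,  6.30596476e-01, -2.14009135e-02,
       -7.01378459e+01, -1.65082892e+01]), 'qd': array([ 0.04070079, -0.00124803, -0.02664677, -0.06477973,  0.09727858,
        0.04478052]), 'joint_torque': array([ 9.81593876e-04, -5.82720029e+01,  2.93059373e+01,  6.99721813e+00,
        6.92273868e-03, -1.37515135e-04]), 'tcp_pos': array([ 0.23808671, -0.6310816 ,  0.24457739]), 'eef_rot': array([ 1.79898211e+02, -9.18746363e-03, -1.59336333e+02]), 'contact_force': array([-0.71103208,  0.02267347,  0.1465388 ]), 'moment': array([-0.00040442,  0.01525478, -0.01107436]), 'gripper_force': 0.0, 'gripper_width': 0.08745875873505148} 0.019
scene [[451.44566939   0.         280.18257883]
 [  0.         451.44566939 212.79621036]
 [  0.           0.           1.        ]] -0.014540199133541237 [ 1.31656542 -0.4129345   0.82915411] [51.22879118 -1.22083789 56.90952053]
top [[403.76217886   0.         279.3094638 ]
 [  0.         403.76217886 208.89489545]
 [  0.           0.           1.        ]] -0.02709748123591598 [0.34797198 0.10878808 1.08873305] [ 11.21328843   0.2448417  -90.59589889]
```

View pics/scene0.png

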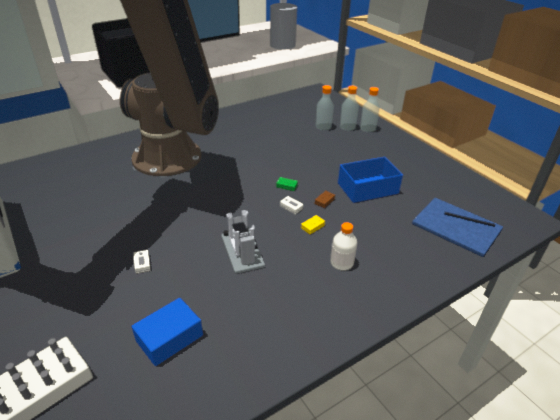

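View pics/top0.png

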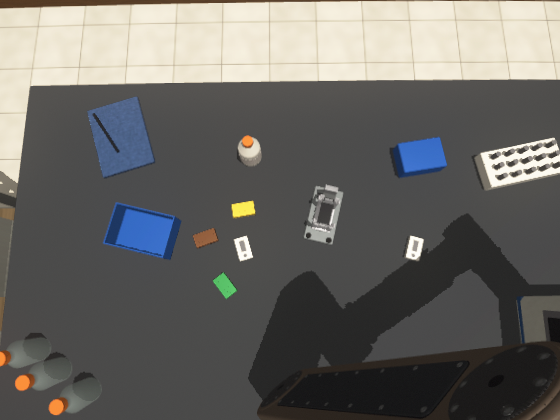

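The scene shows white cartridges at about (291,204) and (142,261), with the magazine at (241,245). In the top view they are at (243,248), (414,248) and (324,213). I'll enlarge these areas next.

```bash
cat > h.py <<'E'
import numpy as np, cv2
from scipy.spatial.transform import Rotation as R
from plant import sensors, cams, r
def cam(n):
    c=cams.capture(n); c["R"]=R.from_euler("xyz",c["orientation"],degrees=True).as_matrix(); return c
def dist(c): return np.array([c["k1"],0,0,0,0.])
def pix2z(c,uv,z):
    uv=np.array(uv,float).reshape(-1,1,2)
    n=cv2.undistortPoints(uv,c["intrinsics"],dist(c)).reshape(-1,2)
    d=np.c_[n[:,0],-n[:,1],-np.ones(len(n))]@c["R"].T
    return c["eye"]+d*((z-c["eye"][2])/d[:,2])[:,None]
def proj(c,P):
    p=(np.atleast_2d(P)-c["eye"])@c["R"]; p=p*[1,-1,-1]
    return cv2.projectPoints(p,np.zeros(3),np.zeros(3),c["intrinsics"],dist(c))[0].reshape(-1,2)
E
python3 - <<'E'
from h import *
t=cam("top"); s=cam("scene")
def crop(c,x,y,w,h,k): 
    im=cv2.resize(c["pixels"][y:y+h,x:x+w,::-1],None,fx=k,fy=k,interpolation=cv2.INTER_CUBIC)
    for i in range(0,w,10): cv2.line(im,(i*k,0),(i*k,6 if i%50 else 14),(0,255,255),1)
    for i in range(0,h,10): cv2.line(im,(0,i*k),(6,i*k),(0,255,255),1)
    cv2.putText(im,f"{x},{y}",(8,26),0,.5,(0,255,255),1); return im
a=crop(t,290,170,70,90,6)      #420x540 mag top
b=crop(t,225,230,40,35,9)      #360x315
d=crop(t,395,230,40,31,9) #360x279
cv2.imwrite("pics/c1.png",np.hstack([np.vstack([a,np.zeros((54,420,3),np.uint8)]),np.vstack([b,d])]))
e=crop(s,210,200,65,80,7)
cv2.imwrite("pics/c2.png",e)
# segmentation of white cartridges
for (x,y) in((243,248),(414,248)):
    g=t["pixels"][y-20:y+20,x-20:x+20].min(2); m=(g>110).astype(np.uint8)
    n,l,st,ce=cv2.connectedComponentsWithStats(m); k=1+np.argmax(st[1:,4])
    cn=max(cv2.findContours((l==k).astype(np.uint8),0,2)[0],key=cv2.contourArea)
    bx=cv2.boxPoints(cv2.minAreaRect(cn))+[x-20,y-20]; P=pix2z(t,bx,.018)
    print(bx.round(1).tolist(),P.mean(0).round(4),np.linalg.norm(P[1]-P[0]),np.linalg.norm(P[2]-P[1]),[np.degrees(np.arctan2(*(P[j+1]-P[j])[1::-1])).round(1) for j in(0,1)])
E
```

```text
[[232.7, 238.6], [246.7, 234.8], [252.9, 257.6], [238.9, 261.4]] [0.4554 0.2092 0.018 ] 0.03849182868287679 0.06300529222958116 [np.float64(-75.2), np.float64(-164.6)]
[[404.8, 257.7], [409.7, 234.9], [423.9, 238.0], [419.1, 260.7]] [ 0.4509 -0.2467  0.018 ] 0.06278121359035493 0.038689550878949555 [np.float64(-16.0), np.float64(-103.0)]
```

View pics/c1.png

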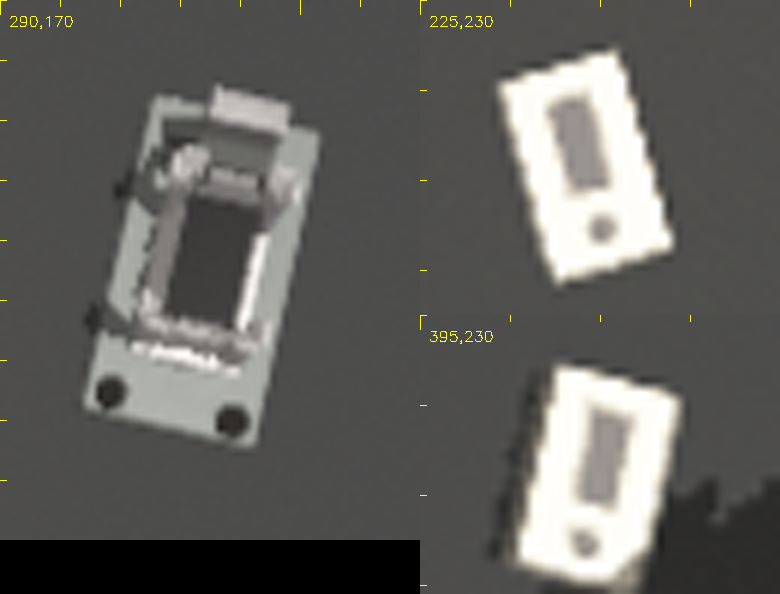

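View pics/c2.png

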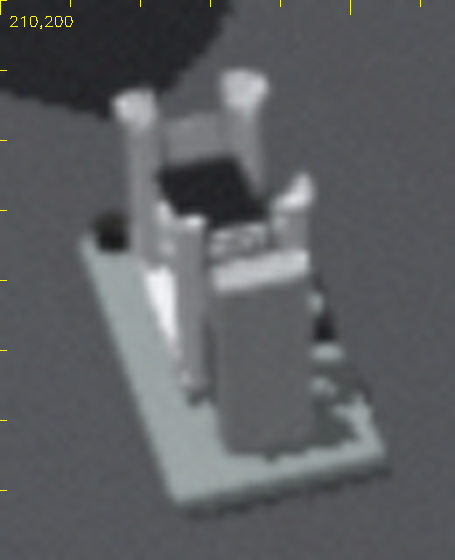

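The crops give magazine foot corners in the top view at (316.2,186.2), (343.3,192), (332.5,244.2) and (304.2,238.3), with the column at world +x. The guide tops are readable in both views. Next I'll fit all the poses.

```bash
python3 - <<'E'
from h import *
from scipy.optimize import least_squares, minimize
t=cam("top"); s=cam("scene")
ft=np.array([(316.2,186.2),(343.3,192),(332.5,244.2),(304.2,238.3)])  # +x+y,+x-y,-x-y,-x+y
fs=np.array([(265,263.9),(235,270.3),(221.7,234.3)])
gt=np.array([(321.7,196.7),(337.5,200.8),(331.7,225.8),(315,220.8)])
gs=np.array([(252.4,226.4),(236.9,231.7),(229.3,213.9),(244.9,211.4)])
S=np.array([(1,1),(1,-1),(-1,-1),(-1,1)])
def W(p,xy,z):
    c,q=np.cos(p[2]),np.sin(p[2]); return np.c_[p[0]+c*xy[:,0]-q*xy[:,1],p[1]+q*xy[:,0]+c*xy[:,1],np.full(len(xy),z)]
F=S*[75,40]*np.array(.001)+[.008,0]
def res(p,use="ts",g=True):
    o=[]
    G=S*p[4:6]
    if "t" in use: o.append(proj(t,W(p,F,.012))-ft); o+= [proj(t,W(p,G,p[3]))-gt] if g else []
    if "s" in use: o.append(proj(s,W(p,F[:3],.012))-fs); o+= [proj(s,W(p,G,p[3]))-gs] if g else []
    return np.vstack(o).ravel()
p0=[.53,0,-.23,.108,.034,.022]
for u in("ts","t","s"):
    q=least_squares(res,p0,kwargs=dict(use=u)); print(u,q.x.round(4),np.degrees(q.x[2]).round(2),np.abs(q.fun).max().round(2),np.sqrt(np.mean(q.fun**2)).round(2))
    q=least_squares(lambda a:res([*a,.1,.03,.02],u,False),p0[:3]); print("  foot only",q.x.round(4),np.degrees(q.x[2]).round(2),np.abs(q.fun).max().round(2))
B=np.array([(i*.03,j*.018) for i in(-1,1) for j in(-1,1)])
def cost(p,c,x0,y0,img):
    P=np.vstack([W(p,B,0),W(p,B,.018)]); uv=(proj(c,P)-[x0-.5,y0-.5])*8
    m=np.zeros((img.shape[0]*8,img.shape[1]*8),np.float32); cv2.fillConvexPoly(m,cv2.convexHull(uv.round().astype(np.int32)),1)
    return ((cv2.resize(m,img.shape[::-1],interpolation=cv2.INTER_AREA)-img)**2).sum()
for nm,(x,y),(u,v),g0 in(("L",(243,248),(291,204),(.4554,.2092,.27)),("R",(414,248),(142,261),(.4509,-.2467,-.22))):
    for lab,cs in(("top",[(t,x,y)]),("scene",[(s,u,v)]),("both",[(t,x,y),(s,u,v)])):
        I=[]
        for c,a,b in cs:
            g=c["pixels"][b-18:b+19,a-18:a+19].min(2).astype(float); g=np.clip((g-80)/100,0,1)
            _,l,st,_=cv2.connectedComponentsWithStats((g>.05).astype(np.uint8)); k=1+np.argmax(st[1:,4])
            cn=cv2.findContours((l==k).astype(np.uint8),0,2)[0]; f=np.zeros(g.shape,np.uint8); cv2.drawContours(f,cn,-1,1,-1)
            inn=cv2.erode(f,np.ones((3,3),np.uint8)); g=np.where(inn>0,1,g*f); I.append((c,a-18,b-18,g.astype(np.float32)))
        q=min((minimize(lambda p:sum(cost((p[0]/1e3,p[1]/1e3,p[2]/100),*i) for i in I),(g0[0]*1e3,g0[1]*1e3,(g0[2]+d)*100),method="Nelder-Mead",options=dict(initial_simplex=None)) for d in(-.06,0.03)),key=lambda q:q.fun)
        print(nm,lab,q.x[:2].round(1),np.degrees(q.x[2]/100).round(1),round(q.fun,2))
E
```

```text
ts [ 0.5373 -0.0065 -0.2439  0.0992  0.0329  0.0207] -13.98 1.27 0.7
  foot only [ 0.5366 -0.0072 -0.2396] -13.73 1.37
t [ 0.5366 -0.0072 -0.2479  0.102   0.0322  0.0209] -14.2 1.03 0.6
  foot only [ 0.536  -0.0082 -0.2387] -13.68 0.84
s [ 0.5378 -0.0056 -0.2442  0.0991  0.0342  0.0204] -13.99 1.24 0.64
  foot only [ 0.5377 -0.0057 -0.2504] -14.34 1.32
L top [456.3 209.8] 16.1 1.62
L scene [451.7 208.8] 17.4 5.9
L both [455.4 209.2] 17.2 25.32
R top [ 452.1 -249.3] -16.6 21.24
R scene [ 449.6 -248.8] -17.3 18.58
R both [ 451.5 -249.3] -16.6 44.33
```

```bash
cat > m.py <<'E'
import sys; from h import *
# usage: m.py x y z yaw -> shift from current measured pose in tool axes, spin
s=sensors.get_state(); x,y,z,yw=map(float,sys.argv[1:5])
M=R.from_euler("xyz",s["eef_rot"],degrees=True)
p=np.array(s["tcp_pos"]); d=((s["eef_rot"][2]-yw+90)%180-90)
print("t",s["time_s"],"pos",p.round(4),"rot",np.round(s["eef_rot"],2),"F",np.round(s["contact_force"],2),"w",s["gripper_width"])
print("shift",M.inv().apply(np.array([x,y,z])-p).round(4),"spin",np.radians(d).round(4),"j",s["joints"].round(1))
E
python3 m.py 0.4515 -0.249 0.12 -14
```

```text
t 0.3 pos [ 0.2382 -0.6314  0.2452] rot [ 179.97   -0.   -159.33] F [-0.2  -0.06  0.26] w 0.0875241456729897
shift [-0.3346  0.2824  0.1254] spin 0.6051 j [-52.8  20.6   0.7  -0.  -70.1 -16.5]
```

Request:
{"fn": "drive_tool", "kwargs": {
  "rows": [
    {"x": -0.045,"y": 0.038,"z": 0.015,"spin": 0.15,"fingers": 1},
    {"x": -0.09,"y": 0.076,"z": 0.03,"spin": 0.3,"fingers": 1},
    {"x": -0.135,"y": 0.114,"z": 0.05,"spin": 0.45,"fingers": 1},
    {"x": -0.18,"y": 0.152,"z": 0.07,"spin": 0.6,"fingers": 1},
    {"x": -0.225,"y": 0.19,"z": 0.09,"spin": 0.605,"fingers": 1},
    {"x": -0.27,"y": 0.228,"z": 0.11,"spin": 0.605,"fingers": 1},
    {"x": -0.315,"y": 0.266,"z": 0.12,"spin": 0.605,"fingers": 1},
    {"x": -0.335,"y": 0.282,"z": 0.125,"spin": 0.605,"fingers": 1},
    {"x": -0.335,"y": 0.282,"z": 0.125,"spin": 0.605,"fingers": 1}
  ],
  "newtons": 50
}}

```text
time_s: 1.42
tcp_pos: [0.4529, -0.248, 0.1203]
eef_rot: [-180.0, -0.0, 166.2]
contact_force: [-0.6, -0.7, 0.6]
gripper_width: 0.0876
gripper_force: 0.0
```

```bash
python3 m.py 0.4515 -0.249 0.023 -15
```

```text
t 1.425 pos [ 0.4529 -0.248   0.1203] rot [-1.8000e+02 -2.0000e-02  1.6618e+02] F [-0.57 -0.69  0.65] w 0.08759373741080839
shift [ 0.0011 -0.0014  0.0973] spin 0.0206 j [ -6.9  12.6 -28.7  -0.  -48.6 -96.9]
```

Request:
{"fn": "drive_tool", "kwargs": {
  "rows": [
    {"x": 0.001,"y": -0.0015,"z": 0.04,"spin": 0.01,"fingers": 1},
    {"x": 0.001,"y": -0.0015,"z": 0.075,"spin": 0.02,"fingers": 1},
    {"x": 0.001,"y": -0.0015,"z": 0.092,"spin": 0.02,"fingers": 1},
    {"x": 0.001,"y": -0.0015,"z": 0.097,"spin": 0.02,"fingers": 1},
    {"x": 0.001,"y": -0.0015,"z": 0.097,"spin": 0.02,"fingers": 0},
    {"x": 0.001,"y": -0.0015,"z": 0.097,"spin": 0.02,"fingers": -0.4},
    {"x": 0.001,"y": -0.0015,"z": 0.097,"spin": 0.02,"fingers": -1},
    {"x": 0.001,"y": -0.0015,"z": 0.097,"spin": 0.02,"fingers": -1},
    {"x": 0.001,"y": -0.0015,"z": 0.097,"spin": 0.02,"fingers": -1}
  ],
  "newtons": 50
}}

```text
time_s: 2.55
tcp_pos: [0.4509, -0.2506, 0.0238]
eef_rot: [180.0, 0.0, 164.9]
contact_force: [-0.2, -0.4, -0.1]
gripper_width: 0.0439
gripper_force: 0.0
```

Request:
{"fn": "drive_tool", "kwargs": {
  "rows": [
    {"fingers": -1},
    {"fingers": -1},
    {"fingers": -1},
    {"fingers": -1}
  ],
  "newtons": 50
}}

```text
invalid input
```

```bash
python3 - <<'E'
from h import *
c=cam("scene"); im=cv2.resize(c["pixels"][190:290,70:220,::-1],None,fx=5,fy=5,interpolation=cv2.INTER_CUBIC); cv2.imwrite("pics/g1.png",im)
st=sensors.get_state(); print(st["tcp_pos"],st["gripper_width"],st["gripper_force"])
E
```

```text
[ 0.45089924 -0.25059932  0.02371461] 0.03944759544187444 0.08008559234440327
```

View pics/g1.png

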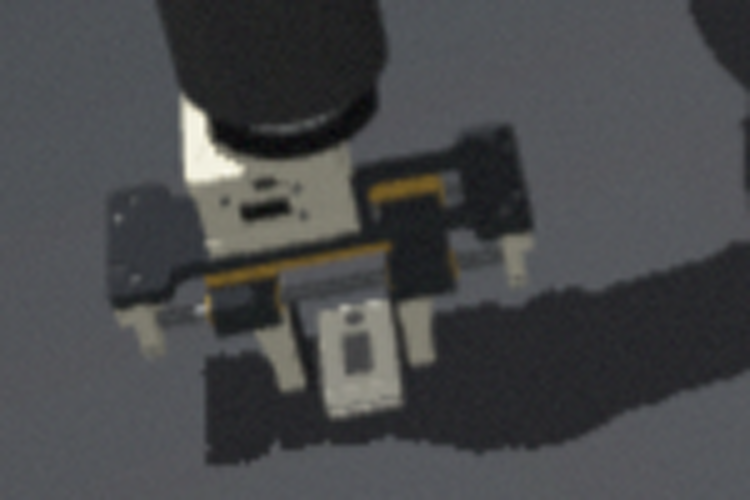

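The picture shows the fingers straddling the white cartridge near its middle and still closing. I'll finish the grip.

Request:
{"fn": "drive_tool", "kwargs": {
  "rows": [
    {"x": 0,"y": 0,"z": 0,"spin": 0,"fingers": -1},
    {"x": 0,"y": 0,"z": 0,"spin": 0,"fingers": -1},
    {"x": 0,"y": 0,"z": 0,"spin": 0,"fingers": -1},
    {"x": 0,"y": 0,"z": 0,"spin": 0,"fingers": -1}
  ],
  "newtons": 50
}}

```text
time_s: 3.1
tcp_pos: [0.4509, -0.2506, 0.0237]
eef_rot: [180.0, 0.0, 164.9]
contact_force: [-0.3, 0.8, 3.8]
gripper_width: 0.0354
gripper_force: 50.0
```

```bash
python3 - <<'E'
from h import *
from scipy.optimize import minimize
st=sensors.get_state(); print(st["tcp_pos"],st["eef_rot"],st["gripper_width"],st["gripper_force"])
c=cam("scene"); im=cv2.resize(c["pixels"][230:290,110:190,::-1],None,fx=9,fy=9,interpolation=cv2.INTER_CUBIC)
# overlay predicted brick centred at TCP xy
p=st["tcp_pos"]; a=np.radians(st["eef_rot"][2])
for dx,col in((0,(0,0,255)),):
    P=[[p[0]+np.cos(a)*(x+dx)-np.sin(a)*y,p[1]+np.sin(a)*(x+dx)+np.cos(a)*y,.018] for x,y in((.03,.018),(-.03,.018),(-.03,-.018),(.03,-.018))]
    uv=(proj(c,P)-[110,230]+.5)*9; cv2.polylines(im,[uv.astype(np.int32)],True,col,1)
cv2.imwrite("pics/g2.png",im)
E
```

```text
[ 0.45088774 -0.25057305  0.02366229] [1.79996655e+02 6.55636605e-03 1.64865504e+02] 0.035435277923446154 49.998815059661865
```

View pics/g2.png

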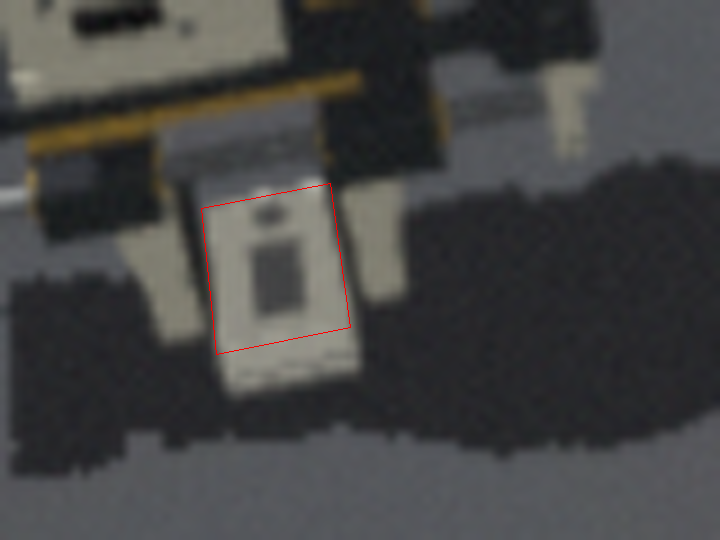

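Width is 35.4 mm at 50 N. The outline predicted from the TCP matches the visible brick: top edge near (265,195), lower hull edge near (295,385). So the cartridge is centred in the grip to about 1–2 mm, and I can lift and move over the magazine.

Request:
{"fn": "drive_tool", "kwargs": {
  "rows": [
    {"x": 0,"y": 0,"z": -0.04,"spin": 0,"fingers": -1},
    {"x": 0,"y": 0,"z": -0.1,"spin": 0,"fingers": -1},
    {"x": 0,"y": 0,"z": -0.146,"spin": 0,"fingers": -1},
    {"x": 0,"y": 0,"z": -0.146,"spin": 0,"fingers": -1}
  ],
  "newtons": 50
}}

```text
time_s: 3.65
tcp_pos: [0.4529, -0.2513, 0.1733]
eef_rot: [180.0, 0.4, 164.9]
contact_force: [0.1, 1.3, -1.4]
gripper_width: 0.0352
gripper_force: 50.0
```

```bash
python3 m.py 0.537 -0.0065 0.17 -14
```

```text
t 3.65 pos [ 0.4529 -0.2513  0.1733] rot [179.98   0.43 164.88] F [ 0.08  1.29 -1.38] w 0.035245356665532336
shift [-0.0173  0.2582  0.0035] spin -0.0195 j [ -7.3   9.1 -25.1   0.1 -55.4 -97.9]
```

Request:
{"fn": "drive_tool", "kwargs": {
  "rows": [
    {"x": -0.004,"y": 0.045,"z": 0,"spin": -0.01,"fingers": -1},
    {"x": -0.008,"y": 0.1,"z": 0,"spin": -0.02,"fingers": -1},
    {"x": -0.012,"y": 0.155,"z": 0,"spin": -0.02,"fingers": -1},
    {"x": -0.016,"y": 0.21,"z": 0,"spin": -0.02,"fingers": -1},
    {"x": -0.0194,"y": 0.245,"z": 0,"spin": -0.02,"fingers": -1},
    {"x": -0.0194,"y": 0.258,"z": 0,"spin": -0.02,"fingers": -1},
    {"x": -0.0194,"y": 0.258,"z": 0,"spin": -0.02,"fingers": -1},
    {"x": -0.0194,"y": 0.258,"z": 0,"spin": -0.02,"fingers": -1}
  ],
  "newtons": 50
}}

```text
time_s: 4.65
tcp_pos: [0.5362, -0.0075, 0.169]
eef_rot: [-180.0, -0.1, 166.0]
contact_force: [-0.4, -0.2, -0.7]
gripper_width: 0.0355
gripper_force: 50.0
```

```bash
python3 m.py 0.537 -0.0065 0.14 -14; python3 - <<'E'
from h import *
o=[]
for n,x,y,w,h in(("scene",200,160,80,110),("top",285,165,80,110)):
    c=cam(n); o.append(cv2.resize(c["pixels"][y:y+h,x:x+w,::-1],None,fx=5,fy=5,interpolation=cv2.INTER_CUBIC))
cv2.imwrite("pics/m1.png",np.hstack(o))
E
```

```text
t 4.65 pos [ 0.5362 -0.0075  0.169 ] rot [-1.7997e+02 -6.0000e-02  1.6597e+02] F [-0.42 -0.18 -0.7 ] w 0.03547969750930467
shift [-0.0005  0.0012  0.029 ] spin -0.0006 j [  20.1   11.3  -22.9   -0.   -55.9 -124.2]
```

View pics/m1.png

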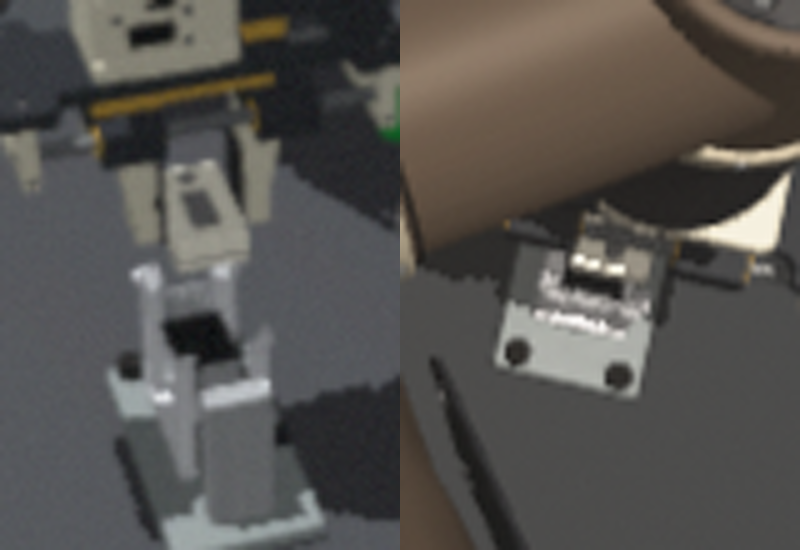

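The left view shows the cartridge held squarely above the mouth, aligned with the guides, whose tops are around (150,270)–(265,330). I'll descend in small steps and watch the force.

Request:
{"fn": "drive_tool", "kwargs": {
  "rows": [
    {"x": 0,"y": 0.001,"z": 0.02,"spin": 0,"fingers": -1},
    {"x": 0,"y": 0.001,"z": 0.035,"spin": 0,"fingers": -1},
    {"x": 0,"y": 0.001,"z": 0.04,"spin": 0,"fingers": -1},
    {"x": 0,"y": 0.001,"z": 0.043,"spin": 0,"fingers": -1},
    {"x": 0,"y": 0.001,"z": 0.046,"spin": 0,"fingers": -1},
    {"x": 0,"y": 0.001,"z": 0.046,"spin": 0,"fingers": -1}
  ],
  "newtons": 60
}}

```text
time_s: 5.5
tcp_pos: [0.5373, -0.0056, 0.1237]
eef_rot: [180.0, 0.0, 166.0]
contact_force: [0.2, -0.6, -0.3]
gripper_width: 0.0353
gripper_force: 60.0
```

```bash
python3 m.py 0.537 -0.0065 0.11 -14
```

```text
t 5.5 pos [ 0.5373 -0.0056  0.1237] rot [1.7999e+02 1.0000e-02 1.6601e+02] F [ 0.21 -0.62 -0.29] w 0.03533452681124355
shift [ 0.     -0.0009  0.0137] spin 0.0002 j [  20.3   14.2  -26.     0.   -49.8 -124.3]
```

Request:
{"fn": "drive_tool", "kwargs": {
  "rows": [
    {"x": 0,"y": -0.0005,"z": 0.002,"spin": 0,"fingers": -1},
    {"x": 0,"y": -0.0005,"z": 0.004,"spin": 0,"fingers": -1},
    {"x": 0,"y": -0.0005,"z": 0.006,"spin": 0,"fingers": -1},
    {"x": 0,"y": -0.0005,"z": 0.006,"spin": 0,"fingers": -1}
  ],
  "newtons": 60
}}

```text
time_s: 6.0
tcp_pos: [0.5369, -0.0062, 0.1174]
eef_rot: [-180.0, -0.0, 166.0]
contact_force: [-0.9, 0.1, -0.1]
gripper_width: 0.0355
gripper_force: 60.0
```

Request:
{"fn": "drive_tool", "kwargs": {
  "rows": [
    {"x": 0,"y": 0,"z": 0.002,"spin": 0,"fingers": -1},
    {"x": 0,"y": 0,"z": 0.004,"spin": 0,"fingers": -1},
    {"x": 0,"y": 0,"z": 0.004,"spin": 0,"fingers": -1}
  ]
}}

```text
time_s: 6.38
tcp_pos: [0.5369, -0.0062, 0.1133]
eef_rot: [-180.0, -0.0, 166.0]
contact_force: [-0.0, 0.8, -0.3]
gripper_width: 0.0355
gripper_force: 60.0
```

Request:
{"fn": "drive_tool", "kwargs": {
  "rows": [
    {"x": 0,"y": 0,"z": 0.002,"spin": 0,"fingers": -1},
    {"x": 0,"y": 0,"z": 0.004,"spin": 0,"fingers": -1},
    {"x": 0,"y": 0,"z": 0.004,"spin": 0,"fingers": -1}
  ]
}}

```text
time_s: 6.75
tcp_pos: [0.5371, -0.0062, 0.1095]
eef_rot: [-180.0, 0.0, 166.0]
contact_force: [1.3, -0.6, -0.9]
gripper_width: 0.0354
gripper_force: 60.0
```

Request:
{"fn": "drive_tool", "kwargs": {
  "rows": [
    {"x": 0,"y": 0,"z": 0.002,"spin": 0,"fingers": -1},
    {"x": 0,"y": 0,"z": 0.003,"spin": 0,"fingers": -1},
    {"x": 0,"y": 0,"z": 0.003,"spin": 0,"fingers": -1}
  ]
}}

```text
time_s: 7.12
tcp_pos: [0.5373, -0.0062, 0.1066]
eef_rot: [180.0, 0.0, 166.0]
contact_force: [1.6, -3.2, 0.5]
gripper_width: 0.0353
gripper_force: 60.0
```

Request:
{"fn": "drive_tool", "kwargs": {
  "rows": [
    {"x": 0,"y": 0,"z": 0.002,"spin": 0,"fingers": -1},
    {"x": 0,"y": 0,"z": 0.003,"spin": 0,"fingers": -1},
    {"x": 0,"y": 0,"z": 0.003,"spin": 0,"fingers": -1}
  ]
}}

```text
time_s: 7.5
tcp_pos: [0.5371, -0.0062, 0.1035]
eef_rot: [180.0, 0.0, 166.0]
contact_force: [1.3, -1.9, 0.8]
gripper_width: 0.0353
gripper_force: 60.0
```

Request:
{"fn": "drive_tool", "kwargs": {
  "rows": [
    {"x": 0,"y": 0,"z": 0.002,"spin": 0,"fingers": -1},
    {"x": 0,"y": 0,"z": 0.003,"spin": 0,"fingers": -1},
    {"x": 0,"y": 0,"z": 0.003,"spin": 0,"fingers": -1}
  ]
}}

```text
time_s: 7.88
tcp_pos: [0.537, -0.0062, 0.1005]
eef_rot: [180.0, -0.0, 166.0]
contact_force: [1.0, -2.6, 2.4]
gripper_width: 0.0354
gripper_force: 60.0
```

Request:
{"fn": "drive_tool", "kwargs": {
  "rows": [
    {"x": 0,"y": -0.0006,"z": 0.002,"spin": 0,"fingers": -1},
    {"x": 0,"y": -0.0006,"z": 0.003,"spin": 0,"fingers": -1},
    {"x": 0,"y": -0.0006,"z": 0.003,"spin": 0,"fingers": -1}
  ]
}}

```text
time_s: 8.25
tcp_pos: [0.5369, -0.0066, 0.0974]
eef_rot: [180.0, -0.0, 166.0]
contact_force: [1.3, 0.6, 1.7]
gripper_width: 0.0356
gripper_force: 60.0
```

Request:
{"fn": "drive_tool", "kwargs": {
  "rows": [
    {"x": 0,"y": 0,"z": 0.002,"spin": 0,"fingers": -1},
    {"x": 0,"y": 0,"z": 0.003,"spin": 0,"fingers": -1},
    {"x": 0,"y": 0,"z": 0.003,"spin": 0,"fingers": -1}
  ]
}}

```text
time_s: 8.62
tcp_pos: [0.5368, -0.0067, 0.0944]
eef_rot: [-180.0, -0.0, 166.0]
contact_force: [0.6, 0.3, 0.9]
gripper_width: 0.0353
gripper_force: 60.0
```

Request:
{"fn": "drive_tool", "kwargs": {
  "rows": [
    {"x": 0,"y": 0,"z": 0.002,"spin": 0,"fingers": -1},
    {"x": 0,"y": 0,"z": 0.003,"spin": 0,"fingers": -1},
    {"x": 0,"y": 0,"z": 0.003,"spin": 0,"fingers": -1}
  ]
}}

```text
time_s: 9.0
tcp_pos: [0.5369, -0.0068, 0.0919]
eef_rot: [180.0, 0.0, 166.0]
contact_force: [-1.4, 0.5, 5.6]
gripper_width: 0.0351
gripper_force: 60.0
```

Request:
{"fn": "drive_tool", "kwargs": {
  "rows": [
    {"x": 0,"y": 0,"z": 0.002,"spin": 0,"fingers": -1},
    {"x": 0,"y": 0,"z": 0.004,"spin": 0,"fingers": -1},
    {"x": 0,"y": 0,"z": 0.004,"spin": 0,"fingers": -1}
  ]
}}

```text
time_s: 9.38
tcp_pos: [0.5369, -0.0068, 0.0879]
eef_rot: [180.0, 0.0, 166.0]
contact_force: [-0.8, 0.3, 5.5]
gripper_width: 0.0351
gripper_force: 60.0
```

Request:
{"fn": "drive_tool", "kwargs": {
  "rows": [
    {"x": 0,"y": 0,"z": 0.002,"spin": 0,"fingers": -1},
    {"x": 0,"y": 0,"z": 0.003,"spin": 0,"fingers": -1},
    {"x": 0,"y": 0,"z": 0.003,"spin": 0,"fingers": -1}
  ]
}}

```text
time_s: 9.75
tcp_pos: [0.5369, -0.0067, 0.085]
eef_rot: [180.0, 0.0, 166.0]
contact_force: [-0.7, -0.5, 7.5]
gripper_width: 0.0355
gripper_force: 60.0
```

Request:
{"fn": "drive_tool", "kwargs": {
  "rows": [
    {"x": 0,"y": 0,"z": 0.002,"spin": 0,"fingers": -1},
    {"x": 0,"y": 0,"z": 0.003,"spin": 0,"fingers": -1},
    {"x": 0,"y": 0,"z": 0.003,"spin": 0,"fingers": -1}
  ]
}}

```text
time_s: 10.12
tcp_pos: [0.5369, -0.0067, 0.082]
eef_rot: [180.0, 0.0, 166.0]
contact_force: [-1.7, 0.3, 7.0]
gripper_width: 0.0357
gripper_force: 60.0
```

Request:
{"fn": "drive_tool", "kwargs": {
  "rows": [
    {"x": 0,"y": 0,"z": 0.002,"spin": 0,"fingers": -1},
    {"x": 0,"y": 0,"z": 0.003,"spin": 0,"fingers": -1},
    {"x": 0,"y": 0,"z": 0.003,"spin": 0,"fingers": -1}
  ]
}}

```text
time_s: 10.5
tcp_pos: [0.537, -0.0067, 0.079]
eef_rot: [180.0, 0.0, 166.0]
contact_force: [-0.5, 0.4, 6.6]
gripper_width: 0.0356
gripper_force: 60.0
```

Request:
{"fn": "drive_tool", "kwargs": {
  "rows": [
    {"x": 0,"y": 0,"z": 0.002,"spin": 0,"fingers": -1},
    {"x": 0,"y": 0,"z": 0.003,"spin": 0,"fingers": -1},
    {"x": 0,"y": 0,"z": 0.003,"spin": 0,"fingers": -1}
  ]
}}

```text
time_s: 10.88
tcp_pos: [0.5369, -0.0067, 0.0759]
eef_rot: [180.0, 0.0, 166.0]
contact_force: [-0.9, 0.7, 7.0]
gripper_width: 0.0356
gripper_force: 60.0
```

Request:
{"fn": "drive_tool", "kwargs": {
  "rows": [
    {"x": 0,"y": 0,"z": 0.002,"spin": 0,"fingers": -1},
    {"x": 0,"y": 0,"z": 0.003,"spin": 0,"fingers": -1},
    {"x": 0,"y": 0,"z": 0.003,"spin": 0,"fingers": -1}
  ]
}}

```text
time_s: 11.25
tcp_pos: [0.5369, -0.0067, 0.0729]
eef_rot: [180.0, 0.0, 166.0]
contact_force: [-1.0, 1.3, 7.4]
gripper_width: 0.0355
gripper_force: 60.0
```

```bash
python3 m.py 0.537 -0.0065 0.11 -14; python3 - <<'E'
from h import *
c=cam("scene"); cv2.imwrite("pics/i1.png",cv2.resize(c["pixels"][190:280,200:290,::-1],None,fx=6,fy=6,interpolation=cv2.INTER_CUBIC))
E
```

```text
t 11.25 pos [ 0.5369 -0.0067  0.0729] rot [1.8000e+02 1.0000e-02 1.6602e+02] F [-1.    1.34  7.43] w 0.03554631897365189
shift [-0.0001  0.0002 -0.0371] spin 0.0003 j [  20.2   17.9  -29.1    0.   -43.  -124.2]
```

View pics/i1.png

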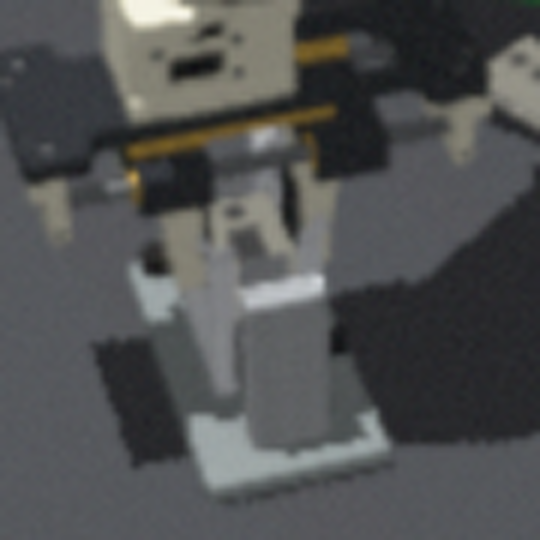

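The picture shows the cartridge inside the shaft behind the column top at (285,290), and the force matches the follower spring alone. I'll overtravel 5 mm, then come up slowly with the grip held to feel whether the lips have caught.

Request:
{"fn": "drive_tool", "kwargs": {
  "rows": [
    {"x": 0,"y": 0,"z": 0.002,"spin": 0,"fingers": -1},
    {"x": 0,"y": 0,"z": 0.004,"spin": 0,"fingers": -1},
    {"x": 0,"y": 0,"z": 0.005,"spin": 0,"fingers": -1},
    {"x": 0,"y": 0,"z": 0.005,"spin": 0,"fingers": -1}
  ]
}}

```text
time_s: 11.8
tcp_pos: [0.5369, -0.0067, 0.0679]
eef_rot: [180.0, 0.0, 166.0]
contact_force: [-0.5, -0.5, 8.2]
gripper_width: 0.0354
gripper_force: 60.0
```

Request:
{"fn": "drive_tool", "kwargs": {
  "rows": [
    {"x": 0,"y": 0,"z": -0.002,"spin": 0,"fingers": -1},
    {"x": 0,"y": 0,"z": -0.004,"spin": 0,"fingers": -1},
    {"x": 0,"y": 0,"z": -0.004,"spin": 0,"fingers": -1}
  ]
}}

```text
time_s: 12.18
tcp_pos: [0.5369, -0.0067, 0.0721]
eef_rot: [180.0, 0.0, 166.0]
contact_force: [-1.7, -0.1, 6.2]
gripper_width: 0.0354
gripper_force: 60.0
```

Request:
{"fn": "drive_tool", "kwargs": {
  "rows": [
    {"x": 0,"y": 0,"z": -0.001,"spin": 0,"fingers": -1},
    {"x": 0,"y": 0,"z": -0.0015,"spin": 0,"fingers": -1},
    {"x": 0,"y": 0,"z": -0.0015,"spin": 0,"fingers": -1}
  ]
}}

```text
time_s: 12.55
tcp_pos: [0.5369, -0.0067, 0.0735]
eef_rot: [180.0, 0.0, 166.0]
contact_force: [-1.4, -0.2, 6.0]
gripper_width: 0.0354
gripper_force: 60.0
```

Request:
{"fn": "drive_tool", "kwargs": {
  "rows": [
    {"x": 0,"y": 0,"z": -0.001,"spin": 0,"fingers": -1},
    {"x": 0,"y": 0,"z": -0.001,"spin": 0,"fingers": -1}
  ]
}}

```text
time_s: 12.8
tcp_pos: [0.5369, -0.0068, 0.0745]
eef_rot: [180.0, 0.0, 166.0]
contact_force: [-1.5, 1.4, 8.1]
gripper_width: 0.0353
gripper_force: 60.0
```

Request:
{"fn": "drive_tool", "kwargs": {
  "rows": [
    {"x": 0,"y": 0,"z": -0.0008,"spin": 0,"fingers": -1},
    {"x": 0,"y": 0,"z": -0.0008,"spin": 0,"fingers": -1}
  ]
}}

```text
time_s: 13.05
tcp_pos: [0.5369, -0.0067, 0.0753]
eef_rot: [180.0, 0.0, 166.0]
contact_force: [-1.9, -0.1, 6.8]
gripper_width: 0.0354
gripper_force: 60.0
```

Request:
{"fn": "drive_tool", "kwargs": {
  "rows": [
    {"x": 0,"y": 0,"z": -0.0008,"spin": 0,"fingers": -1},
    {"x": 0,"y": 0,"z": -0.0008,"spin": 0,"fingers": -1}
  ]
}}

```text
time_s: 13.3
tcp_pos: [0.5369, -0.0067, 0.0761]
eef_rot: [180.0, 0.0, 166.0]
contact_force: [-1.8, -0.5, 6.1]
gripper_width: 0.0354
gripper_force: 60.0
```

Still on the spring at a height where the lips should have caught it. I'll check the cartridge's real height in the grip from the camera, using the dot on its top face.

```bash
python3 - <<'E'
from h import *
c=cam("scene"); p=sensors.get_state()["tcp_pos"]; a=np.radians(-14)
print(p)
for z in(.05,.06,.07,.08,.09,.1): print(z,((proj(c,[p[0]-.0215*np.cos(a),p[1]-.0215*np.sin(a),z])[0]-[200,190]+.5)*8).round(0),((proj(c,[p[0]-.03*np.cos(a),p[1]-.03*np.sin(a),z])[0]-[200,190]+.5)*8).round(0))
cv2.imwrite("pics/i2.png",cv2.resize(c["pixels"][190:260,200:290,::-1],None,fx=8,fy=8,interpolation=cv2.INTER_CUBIC))
E
```

```text
[ 0.53687014 -0.00675552  0.07605547]
0.05 [313. 324.] [307. 308.]
0.06 [312. 301.] [305. 285.]
0.07 [311. 277.] [304. 261.]
0.08 [310. 254.] [303. 238.]
0.09 [309. 230.] [302. 214.]
0.1 [308. 206.] [301. 190.]
```

View pics/i2.png

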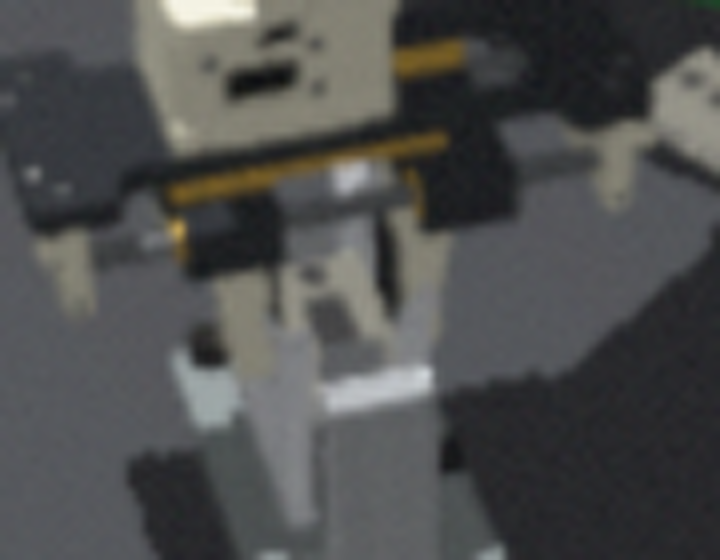

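The dot at (313,274) puts the cartridge top at about 0.071, so it has not slipped. Follower contact lay between readings, so the lips may be up to 1.3 mm higher still. I'll keep coming up in fine steps.

Request:
{"fn": "drive_tool", "kwargs": {
  "rows": [
    {"x": 0,"y": 0,"z": -0.0006,"spin": 0,"fingers": -1},
    {"x": 0,"y": 0,"z": -0.0006,"spin": 0,"fingers": -1}
  ]
}}

```text
time_s: 13.6
tcp_pos: [0.5369, -0.0068, 0.0767]
eef_rot: [180.0, 0.0, 166.0]
contact_force: [-0.2, 0.5, 7.1]
gripper_width: 0.0355
gripper_force: 60.0
```

Request:
{"fn": "drive_tool", "kwargs": {
  "rows": [
    {"x": 0,"y": 0,"z": -0.0006,"spin": 0,"fingers": -1},
    {"x": 0,"y": 0,"z": -0.0006,"spin": 0,"fingers": -1}
  ]
}}

```text
time_s: 13.85
tcp_pos: [0.5369, -0.0067, 0.0773]
eef_rot: [180.0, 0.0, 166.0]
contact_force: [-1.8, 0.5, 5.5]
gripper_width: 0.0356
gripper_force: 60.0
```

Request:
{"fn": "drive_tool", "kwargs": {
  "rows": [
    {"x": 0,"y": 0,"z": -0.0006,"spin": 0,"fingers": -1},
    {"x": 0,"y": 0,"z": -0.0006,"spin": 0,"fingers": -1}
  ]
}}

```text
time_s: 14.1
tcp_pos: [0.5369, -0.0068, 0.0775]
eef_rot: [180.0, -0.0, 166.0]
contact_force: [-0.1, 0.5, 3.5]
gripper_width: 0.0356
gripper_force: 60.0
```

Request:
{"fn": "drive_tool", "kwargs": {
  "rows": [
    {"x": 0,"y": 0,"z": -0.0006,"spin": 0,"fingers": -1},
    {"x": 0,"y": 0,"z": -0.0006,"spin": 0,"fingers": -1}
  ]
}}

```text
time_s: 14.35
tcp_pos: [0.5368, -0.0068, 0.0776]
eef_rot: [-180.0, -0.0, 166.0]
contact_force: [2.7, -0.1, -5.8]
gripper_width: 0.0358
gripper_force: 60.0
```

The force flipped to −5.8 N at TCP z = 0.0776, so the lips hold the cartridge and their underside is at about 0.072. I'll relax, release and rise.

Request:
{"fn": "drive_tool", "kwargs": {
  "rows": [
    {"x": 0,"y": 0,"z": 0.001,"spin": 0,"fingers": -1},
    {"x": 0,"y": 0,"z": 0.001,"spin": 0,"fingers": 0.3},
    {"x": 0,"y": 0,"z": 0.001,"spin": 0,"fingers": 0.3},
    {"x": 0,"y": 0,"z": 0.001,"spin": 0,"fingers": 0.3},
    {"x": 0,"y": 0,"z": 0.001,"spin": 0,"fingers": 0.3}
  ]
}}

```text
time_s: 14.98
tcp_pos: [0.5367, -0.0068, 0.077]
eef_rot: [-180.0, -0.0, 166.0]
contact_force: [0.4, 0.9, -0.1]
gripper_width: 0.0573
gripper_force: 0.0
```

Request:
{"fn": "drive_tool", "kwargs": {
  "rows": [
    {"x": 0,"y": 0,"z": -0.03,"spin": 0,"fingers": 0.3},
    {"x": 0,"y": 0,"z": -0.08,"spin": 0,"fingers": 1},
    {"x": 0,"y": 0,"z": -0.09,"spin": 0,"fingers": 1},
    {"x": 0,"y": 0,"z": -0.09,"spin": 0,"fingers": 1}
  ]
}}

```text
time_s: 15.48
tcp_pos: [0.537, -0.0066, 0.1676]
eef_rot: [179.9, 0.1, 166.0]
contact_force: [0.3, -0.7, -0.4]
gripper_width: 0.0815
gripper_force: 0.0
```

```bash
python3 m.py 0.456 0.2095 0.12 16.2; python3 - <<'E'
from h import *
c=cam("scene"); cv2.imwrite("pics/i3.png",cv2.resize(c["pixels"][180:260,200:320,::-1],None,fx=6,fy=6,interpolation=cv2.INTER_CUBIC))
E
```

```text
t 15.475 pos [ 0.537  -0.0066  0.1676] rot [1.7994e+02 7.0000e-02 1.6600e+02] F [ 0.28 -0.65 -0.45] w 0.08149518747725236
shift [0.131  0.19   0.0476] spin -0.5271 j [  20.2   11.4  -23.    -0.   -55.5 -124.2]
```

View pics/i3.png

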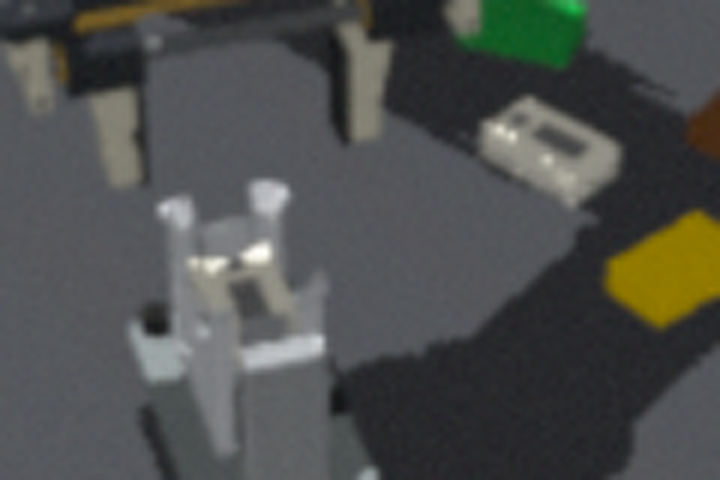

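The picture shows the first cartridge held inside the shaft at (245,285), below the guide tops, with the fingers clear. The second white cartridge lies free at (550,150). I'll use a narrower finger opening there because the brown block is close.

Request:
{"fn": "drive_tool", "kwargs": {
  "rows": [
    {"x": 0.025,"y": 0.036,"z": 0,"spin": -0.13,"fingers": 0.4},
    {"x": 0.055,"y": 0.08,"z": 0.01,"spin": -0.28,"fingers": 0.4},
    {"x": 0.085,"y": 0.124,"z": 0.025,"spin": -0.43,"fingers": 0.4},
    {"x": 0.115,"y": 0.168,"z": 0.04,"spin": -0.527,"fingers": 0.4},
    {"x": 0.131,"y": 0.19,"z": 0.048,"spin": -0.527,"fingers": 0.4},
    {"x": 0.131,"y": 0.19,"z": 0.048,"spin": -0.527,"fingers": 0.4},
    {"x": 0.131,"y": 0.19,"z": 0.048,"spin": -0.527,"fingers": 0.4}
  ]
}}

```text
time_s: 16.4
tcp_pos: [0.4552, 0.2087, 0.1181]
eef_rot: [-179.9, -0.1, -163.8]
contact_force: [0.6, -0.0, 1.1]
gripper_width: 0.0616
gripper_force: 0.0
```

```bash
python3 m.py 0.456 0.2095 0.0237 16.2
```

```text
t 16.4 pos [0.4552 0.2087 0.1181] rot [-1.7994e+02 -1.1000e-01 -1.6378e+02] F [ 0.59 -0.01  1.08] w 0.06161640907477203
shift [-0.0011  0.0006  0.0944] spin 0.0003 j [  47.1   11.5  -30.7   -0.   -48.  -120.9]
```

Request:
{"fn": "drive_tool", "kwargs": {
  "rows": [
    {"x": -0.0005,"y": 0.0005,"z": 0.04,"spin": 0,"fingers": 0.4},
    {"x": -0.0005,"y": 0.0005,"z": 0.075,"spin": 0,"fingers": 0.4},
    {"x": -0.0005,"y": 0.0005,"z": 0.091,"spin": 0,"fingers": 0.4},
    {"x": -0.0005,"y": 0.0005,"z": 0.0955,"spin": 0,"fingers": 0.4},
    {"x": -0.0005,"y": 0.0005,"z": 0.0955,"spin": 0,"fingers": -0.2},
    {"x": -0.0005,"y": 0.0005,"z": 0.0955,"spin": 0,"fingers": -1},
    {"x": -0.0005,"y": 0.0005,"z": 0.0955,"spin": 0,"fingers": -1},
    {"x": -0.0005,"y": 0.0005,"z": 0.0955,"spin": 0,"fingers": -1},
    {"x": -0.0005,"y": 0.0005,"z": 0.0955,"spin": 0,"fingers": -1},
    {"x": -0.0005,"y": 0.0005,"z": 0.0955,"spin": 0,"fingers": -1}
  ],
  "newtons": 60
}}

```text
time_s: 17.65
tcp_pos: [0.4564, 0.2102, 0.0243]
eef_rot: [180.0, 0.1, -163.8]
contact_force: [-0.7, -0.7, 6.1]
gripper_width: 0.0354
gripper_force: 60.0
```

```bash
python3 m.py 0.5369 -0.0067 0.17 -14; python3 - <<'E'
from h import *
cam("scene")
st=sensors.get_state();c=cam("scene"); x0,y0=255,165
im=cv2.resize(c["pixels"][y0:y0+60,x0:x0+80,::-1],None,fx=9,fy=9,interpolation=cv2.INTER_CUBIC)
p=st["tcp_pos"]; a=np.radians(st["eef_rot"][2])
for z in(0,.018):
    P=[[p[0]+np.cos(a)*x-np.sin(a)*y,p[1]+np.sin(a)*x+np.cos(a)*y,z] for x,y in((.03,.018),(-.03,.018),(-.03,-.018),(.03,-.018))]
    uv=(proj(c,P)-[x0,y0]+.5)*9; cv2.polylines(im,[uv.astype(np.int32)],True,(0,0,255),1)
cv2.imwrite("pics/g3.png",im); print(st["gripper_width"],st["gripper_force"],p)
E
```

```text
t 17.65 pos [0.4564 0.2102 0.0243] rot [ 1.7998e+02  6.0000e-02 -1.6377e+02] F [-0.72 -0.75  6.09] w 0.03543380568747818
shift [-0.0168 -0.2307 -0.1458] spin 0.5276 j [  47.2   19.6  -36.     0.   -34.4 -121. ]
0.03534018317634205 60.00261425971985 [0.45637798 0.21022058 0.02428564]
```

View pics/g3.png

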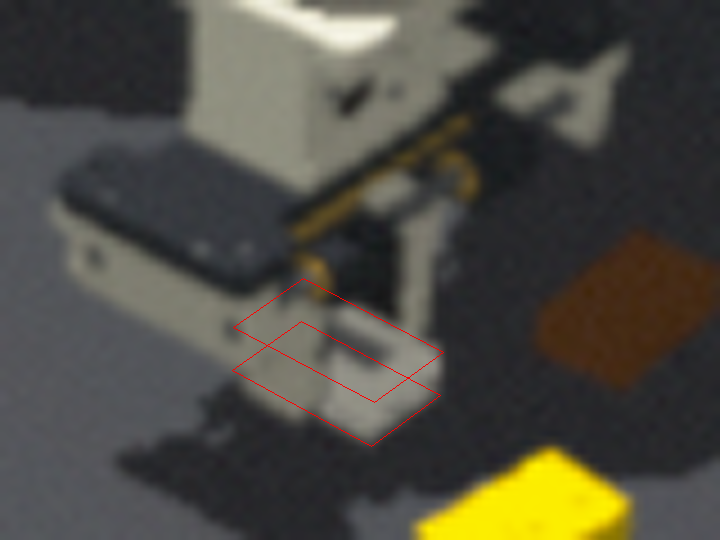

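The predicted outline matches the brick's visible right end at (440,365) and bottom corner at (370,440), so it is gripped centrally with the TCP 24.3 mm above its underside. Lifting and carrying it over.

Request:
{"fn": "drive_tool", "kwargs": {
  "rows": [
    {"x": 0,"y": 0,"z": -0.04,"spin": 0,"fingers": -1},
    {"x": 0,"y": 0,"z": -0.1,"spin": 0,"fingers": -1},
    {"x": 0,"y": 0,"z": -0.146,"spin": 0,"fingers": -1},
    {"x": -0.003,"y": -0.035,"z": -0.146,"spin": 0.13,"fingers": -1},
    {"x": -0.007,"y": -0.085,"z": -0.146,"spin": 0.28,"fingers": -1},
    {"x": -0.011,"y": -0.135,"z": -0.146,"spin": 0.43,"fingers": -1},
    {"x": -0.015,"y": -0.185,"z": -0.146,"spin": 0.528,"fingers": -1},
    {"x": -0.017,"y": -0.218,"z": -0.146,"spin": 0.528,"fingers": -1},
    {"x": -0.017,"y": -0.231,"z": -0.146,"spin": 0.528,"fingers": -1},
    {"x": -0.017,"y": -0.231,"z": -0.146,"spin": 0.528,"fingers": -1}
  ]
}}

```text
time_s: 19.0
tcp_pos: [0.5367, -0.0076, 0.1694]
eef_rot: [-180.0, -0.0, 165.9]
contact_force: [0.7, 0.3, -0.2]
gripper_width: 0.0354
gripper_force: 60.0
```

Request:
{"fn": "drive_tool", "kwargs": {
  "rows": [
    {"x": 0,"y": 0,"z": 0,"spin": 0,"fingers": -1},
    {"x": 0,"y": 0,"z": 0,"spin": 0,"fingers": -1}
  ]
}}

```text
time_s: 19.25
tcp_pos: [0.5367, -0.0063, 0.1697]
eef_rot: [180.0, 0.0, 166.0]
contact_force: [-0.2, 0.0, -0.5]
gripper_width: 0.035
gripper_force: 60.0
```

```bash
python3 m.py 0.5369 -0.0067 0.125 -14
```

```text
t 19.25 pos [ 0.5367 -0.0063  0.1697] rot [1.7999e+02 1.0000e-02 1.6602e+02] F [-0.19  0.02 -0.53] w 0.03501895913961475
shift [-0.0003 -0.0004  0.0447] spin 0.0004 j [  20.3   11.3  -22.9   -0.   -55.9 -124.2]
```

Request:
{"fn": "drive_tool", "kwargs": {
  "rows": [
    {"x": 0,"y": -0.0004,"z": 0.02,"spin": 0,"fingers": -1},
    {"x": 0,"y": -0.0004,"z": 0.038,"spin": 0,"fingers": -1},
    {"x": 0,"y": -0.0004,"z": 0.046,"spin": 0,"fingers": -1},
    {"x": 0,"y": -0.0004,"z": 0.049,"spin": 0,"fingers": -1},
    {"x": 0,"y": -0.0004,"z": 0.052,"spin": 0,"fingers": -1},
    {"x": 0,"y": -0.0004,"z": 0.054,"spin": 0,"fingers": -1},
    {"x": 0,"y": -0.0004,"z": 0.056,"spin": 0,"fingers": -1},
    {"x": 0,"y": -0.0004,"z": 0.058,"spin": 0,"fingers": -1},
    {"x": 0,"y": -0.0004,"z": 0.058,"spin": 0,"fingers": -1}
  ]
}}

```text
time_s: 20.38
tcp_pos: [0.5374, -0.0075, 0.1118]
eef_rot: [180.0, 0.1, 166.0]
contact_force: [1.7, -1.1, -0.8]
gripper_width: 0.0355
gripper_force: 60.0
```

Request:
{"fn": "drive_tool", "kwargs": {
  "rows": [
    {"x": 0,"y": 0,"z": 0.002,"spin": 0,"fingers": -1},
    {"x": 0,"y": 0,"z": 0.004,"spin": 0,"fingers": -1},
    {"x": 0,"y": 0,"z": 0.004,"spin": 0,"fingers": -1}
  ]
}}

```text
time_s: 20.75
tcp_pos: [0.538, -0.0074, 0.1082]
eef_rot: [180.0, 0.1, 166.0]
contact_force: [5.8, -1.5, 3.8]
gripper_width: 0.0355
gripper_force: 60.0
```

Request:
{"fn": "drive_tool", "kwargs": {
  "rows": [
    {"x": 0,"y": 0,"z": 0.002,"spin": 0,"fingers": -1},
    {"x": 0,"y": 0,"z": 0.003,"spin": 0,"fingers": -1},
    {"x": 0,"y": 0,"z": 0.003,"spin": 0,"fingers": -1}
  ]
}}

```text
time_s: 21.12
tcp_pos: [0.538, -0.0073, 0.1053]
eef_rot: [179.9, 0.1, 166.0]
contact_force: [3.6, -1.4, 5.7]
gripper_width: 0.0355
gripper_force: 60.0
```

Request:
{"fn": "drive_tool", "kwargs": {
  "rows": [
    {"x": -0.001,"y": 0,"z": 0,"spin": 0,"fingers": -1},
    {"x": -0.001,"y": 0,"z": 0.002,"spin": 0,"fingers": -1},
    {"x": -0.001,"y": 0,"z": 0.003,"spin": 0,"fingers": -1},
    {"x": -0.001,"y": 0,"z": 0.003,"spin": 0,"fingers": -1}
  ]
}}

```text
time_s: 21.62
tcp_pos: [0.538, -0.0077, 0.102]
eef_rot: [180.0, 0.0, 166.0]
contact_force: [3.1, 0.0, 7.6]
gripper_width: 0.0354
gripper_force: 60.0
```

Request:
{"fn": "drive_tool", "kwargs": {
  "rows": [
    {"x": 0,"y": 0,"z": 0.002,"spin": 0,"fingers": -1},
    {"x": 0,"y": 0,"z": 0.003,"spin": 0,"fingers": -1},
    {"x": 0,"y": 0,"z": 0.003,"spin": 0,"fingers": -1}
  ]
}}

```text
time_s: 22.0
tcp_pos: [0.5381, -0.0077, 0.0989]
eef_rot: [180.0, 0.0, 166.0]
contact_force: [2.9, -1.2, 6.5]
gripper_width: 0.0354
gripper_force: 60.0
```

Request:
{"fn": "drive_tool", "kwargs": {
  "rows": [
    {"x": 0,"y": 0,"z": 0.002,"spin": 0,"fingers": -1},
    {"x": 0,"y": 0,"z": 0.003,"spin": 0,"fingers": -1},
    {"x": 0,"y": 0,"z": 0.003,"spin": 0,"fingers": -1}
  ]
}}

```text
time_s: 22.38
tcp_pos: [0.538, -0.0077, 0.0958]
eef_rot: [180.0, 0.0, 166.0]
contact_force: [2.7, -0.3, 6.1]
gripper_width: 0.0354
gripper_force: 60.0
```

Request:
{"fn": "drive_tool", "kwargs": {
  "rows": [
    {"x": -0.0005,"y": 0,"z": 0.002,"spin": 0,"fingers": -1},
    {"x": -0.0005,"y": 0,"z": 0.003,"spin": 0,"fingers": -1},
    {"x": -0.0005,"y": 0,"z": 0.003,"spin": 0,"fingers": -1}
  ]
}}

```text
time_s: 22.75
tcp_pos: [0.538, -0.0078, 0.0927]
eef_rot: [180.0, -0.0, 166.0]
contact_force: [1.8, 0.9, 6.6]
gripper_width: 0.0354
gripper_force: 60.0
```

Request:
{"fn": "drive_tool", "kwargs": {
  "rows": [
    {"x": 0,"y": 0,"z": 0.002,"spin": 0,"fingers": -1},
    {"x": 0,"y": 0,"z": 0.003,"spin": 0,"fingers": -1},
    {"x": 0,"y": 0,"z": 0.003,"spin": 0,"fingers": -1}
  ]
}}

```text
time_s: 23.12
tcp_pos: [0.538, -0.0078, 0.0898]
eef_rot: [180.0, -0.0, 166.0]
contact_force: [0.1, 0.4, 7.1]
gripper_width: 0.0353
gripper_force: 60.0
```

Request:
{"fn": "drive_tool", "kwargs": {
  "rows": [
    {"x": 0,"y": 0,"z": 0.002,"spin": 0,"fingers": -1},
    {"x": 0,"y": 0,"z": 0.003,"spin": 0,"fingers": -1},
    {"x": 0,"y": 0,"z": 0.003,"spin": 0,"fingers": -1}
  ]
}}

```text
time_s: 23.5
tcp_pos: [0.538, -0.0078, 0.0868]
eef_rot: [180.0, -0.0, 166.0]
contact_force: [1.1, 0.8, 7.9]
gripper_width: 0.0351
gripper_force: 60.0
```

Request:
{"fn": "drive_tool", "kwargs": {
  "rows": [
    {"x": 0,"y": 0,"z": 0.002,"spin": 0,"fingers": -1},
    {"x": 0,"y": 0,"z": 0.003,"spin": 0,"fingers": -1},
    {"x": 0,"y": 0,"z": 0.003,"spin": 0,"fingers": -1}
  ]
}}

```text
time_s: 23.88
tcp_pos: [0.538, -0.0078, 0.0838]
eef_rot: [180.0, -0.0, 166.0]
contact_force: [-0.2, 1.9, 8.0]
gripper_width: 0.0351
gripper_force: 60.0
```

Request:
{"fn": "drive_tool", "kwargs": {
  "rows": [
    {"x": 0,"y": 0,"z": 0.002,"spin": 0,"fingers": -1},
    {"x": 0,"y": 0,"z": 0.003,"spin": 0,"fingers": -1},
    {"x": 0,"y": 0,"z": 0.003,"spin": 0,"fingers": -1}
  ]
}}

```text
time_s: 24.25
tcp_pos: [0.538, -0.0078, 0.0808]
eef_rot: [180.0, -0.0, 166.0]
contact_force: [-0.0, 0.8, 8.1]
gripper_width: 0.0353
gripper_force: 60.0
```

Request:
{"fn": "drive_tool", "kwargs": {
  "rows": [
    {"x": 0,"y": 0,"z": 0.001,"spin": 0,"fingers": -1},
    {"x": 0,"y": 0,"z": 0.002,"spin": 0,"fingers": -1},
    {"x": 0,"y": 0,"z": 0.002,"spin": 0,"fingers": -1}
  ]
}}

```text
time_s: 24.62
tcp_pos: [0.538, -0.0078, 0.0789]
eef_rot: [180.0, -0.0, 166.0]
contact_force: [0.6, 0.2, 8.4]
gripper_width: 0.0354
gripper_force: 60.0
```

Request:
{"fn": "drive_tool", "kwargs": {
  "rows": [
    {"x": 0,"y": 0,"z": 0.0007,"spin": 0,"fingers": -1},
    {"x": 0,"y": 0,"z": 0.0007,"spin": 0,"fingers": -1}
  ]
}}

```text
time_s: 24.88
tcp_pos: [0.538, -0.0078, 0.0781]
eef_rot: [180.0, -0.0, 166.0]
contact_force: [1.7, 1.4, 6.4]
gripper_width: 0.0355
gripper_force: 60.0
```

Request:
{"fn": "drive_tool", "kwargs": {
  "rows": [
    {"x": 0,"y": 0,"z": 0.0007,"spin": 0,"fingers": -1},
    {"x": 0,"y": 0,"z": 0.0007,"spin": 0,"fingers": -1}
  ]
}}

```text
time_s: 25.12
tcp_pos: [0.538, -0.0078, 0.0774]
eef_rot: [180.0, -0.0, 166.0]
contact_force: [0.5, 0.8, 6.6]
gripper_width: 0.0354
gripper_force: 60.0
```

Request:
{"fn": "drive_tool", "kwargs": {
  "rows": [
    {"x": 0,"y": 0,"z": 0.0006,"spin": 0,"fingers": -1},
    {"x": 0,"y": 0,"z": 0.0006,"spin": 0,"fingers": -1}
  ]
}}

```text
time_s: 25.38
tcp_pos: [0.538, -0.0078, 0.0768]
eef_rot: [180.0, -0.0, 166.0]
contact_force: [1.6, 0.2, 8.0]
gripper_width: 0.0354
gripper_force: 60.0
```

Request:
{"fn": "drive_tool", "kwargs": {
  "rows": [
    {"x": 0,"y": 0,"z": 0.0005,"spin": 0,"fingers": -1},
    {"x": 0,"y": 0,"z": 0.0005,"spin": 0,"fingers": -1},
    {"x": 0,"y": 0,"z": 0.0005,"spin": 0,"fingers": -1}
  ]
}}

```text
time_s: 25.75
tcp_pos: [0.538, -0.0078, 0.0763]
eef_rot: [180.0, -0.0, 166.0]
contact_force: [0.2, 1.0, 7.5]
gripper_width: 0.0354
gripper_force: 60.0
```

Request:
{"fn": "drive_tool", "kwargs": {
  "rows": [
    {"x": 0,"y": 0,"z": -0.0008,"spin": 0,"fingers": -1},
    {"x": 0,"y": 0,"z": -0.0008,"spin": 0,"fingers": -1}
  ]
}}

```text
time_s: 26.0
tcp_pos: [0.538, -0.0078, 0.0772]
eef_rot: [180.0, -0.0, 166.0]
contact_force: [1.1, 1.0, 7.4]
gripper_width: 0.035
gripper_force: 60.0
```

Request:
{"fn": "drive_tool", "kwargs": {
  "rows": [
    {"x": 0,"y": 0,"z": -0.0006,"spin": 0,"fingers": -1},
    {"x": 0,"y": 0,"z": -0.0006,"spin": 0,"fingers": -1}
  ]
}}

```text
time_s: 26.25
tcp_pos: [0.5381, -0.0078, 0.0778]
eef_rot: [180.0, -0.0, 166.0]
contact_force: [1.4, 1.5, 8.5]
gripper_width: 0.0352
gripper_force: 60.0
```

Request:
{"fn": "drive_tool", "kwargs": {
  "rows": [
    {"x": 0,"y": 0,"z": -0.0006,"spin": 0,"fingers": -1},
    {"x": 0,"y": 0,"z": -0.0006,"spin": 0,"fingers": -1}
  ]
}}

```text
time_s: 26.5
tcp_pos: [0.538, -0.0078, 0.0781]
eef_rot: [180.0, -0.0, 165.9]
contact_force: [0.9, 1.8, 5.0]
gripper_width: 0.0355
gripper_force: 60.0
```

Request:
{"fn": "drive_tool", "kwargs": {
  "rows": [
    {"x": 0,"y": 0,"z": -0.0005,"spin": 0,"fingers": -1},
    {"x": 0,"y": 0,"z": -0.0005,"spin": 0,"fingers": -1}
  ]
}}

```text
time_s: 26.75
tcp_pos: [0.538, -0.0078, 0.0782]
eef_rot: [180.0, -0.0, 165.9]
contact_force: [3.7, 1.6, -0.3]
gripper_width: 0.0352
gripper_force: 60.0
```

The force drops to zero while z stops at 0.0782, as predicted, so the lips hold the second cartridge too. Releasing, rising and checking.

Request:
{"fn": "drive_tool", "kwargs": {
  "rows": [
    {"x": 0,"y": 0,"z": 0.0005,"spin": 0,"fingers": -1},
    {"x": 0,"y": 0,"z": 0.0005,"spin": 0,"fingers": 0.3},
    {"x": 0,"y": 0,"z": 0.0005,"spin": 0,"fingers": 0.3},
    {"x": 0,"y": 0,"z": 0.0005,"spin": 0,"fingers": 0.3},
    {"x": 0,"y": 0,"z": 0.0005,"spin": 0,"fingers": 0.3}
  ]
}}

```text
time_s: 27.38
tcp_pos: [0.5379, -0.0081, 0.0778]
eef_rot: [-180.0, -0.0, 165.9]
contact_force: [-1.0, -0.0, -0.3]
gripper_width: 0.0565
gripper_force: 0.0
```

Request:
{"fn": "drive_tool", "kwargs": {
  "rows": [
    {"x": 0,"y": 0,"z": -0.03,"spin": 0,"fingers": 0.3},
    {"x": 0,"y": 0,"z": -0.08,"spin": 0,"fingers": 0.3},
    {"x": 0,"y": 0,"z": -0.13,"spin": 0,"fingers": 0.3},
    {"x": 0,"y": 0,"z": -0.13,"spin": 0,"fingers": 0.3},
    {"x": 0,"y": 0,"z": -0.13,"spin": 0,"fingers": 0.3}
  ]
}}

```text
time_s: 28.0
tcp_pos: [0.5377, -0.0079, 0.2077]
eef_rot: [180.0, -0.0, 165.9]
contact_force: [-0.2, 0.7, 0.1]
gripper_width: 0.0567
gripper_force: 0.0
```

```bash
python3 - <<'E'
from h import *
c=cam("scene"); cv2.imwrite("pics/f.png",cv2.resize(c["pixels"][185:275,190:300,::-1],None,fx=6,fy=6,interpolation=cv2.INTER_CUBIC))
E
```

```text
(no output)
```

View pics/f.png

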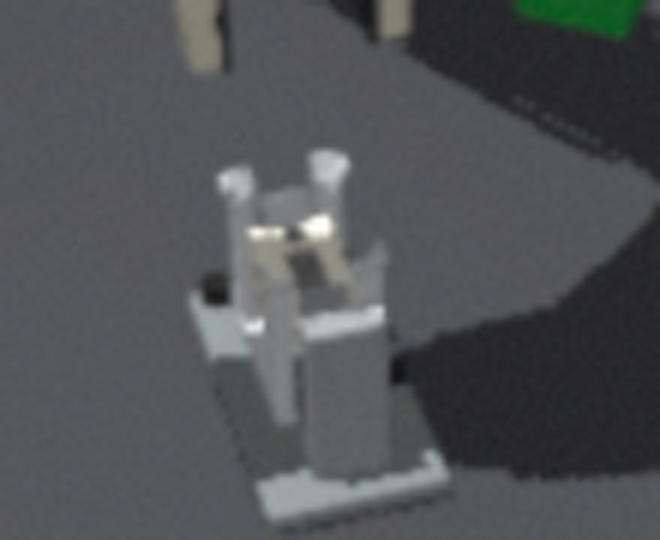

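The picture shows the second cartridge's top at (295,240), at the same level as the first one was after it snapped in, with the gripper clear. Handing in.

```bash
python3 -c "
from plant import r; print(r.close_job())"
```

```text
the job is handed in; nothing more can be done
None
```

Both cartridges are loaded flat in the magazine and held below the lips; push readings stayed at or below 8.5 N, and the job was handed in at about 28 s with the gripper clear.

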